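# Hold a glass cell in the light path

### The job

Pick the violet glass cell out of its wooden rest by its two frosted white faces only, never touching its clear windows with the fingers. Carry it to the viewer, turn it so that lamp light passes squarely in through one clear window and out of the other to the screen, and lower it upright and centred onto the sprung foot, pressing gently until the foot's red pointer is in the green band, never down to the stop. Finish holding it there, still gripped and steady; leave the amber cell, the loupe, the bottle and the matchbox where they are.

Things in the scene. Friction and masses are not known exactly. Their poses are not given: they have to be found in the camera images.
- violet_cell: upright sealed glass cell with violet core, 20 (own x) x 24 (own y) x 60 mm tall, about 60 g; origin at the centre of its underside, z up. Opaque white frosted faces at x = +-10 mm (20 mm wide, 2 to 58 mm up); clear windows showing the violet core at y = +-12 mm. Starts standing 6 mm deep in its rest, underside 6 mm above the bench
- violet_cell_mid (a point): centre of the violet cell, 30 mm above its underside
- violet_frost_a: frosted white face of the violet cell on its own + x side (body origin is the cell's origin); where the fingers may grip
- violet_frost_b: frosted white face of the violet cell on its own - x side (body origin is the cell's origin); where the fingers may grip
- violet_window_a: clear window of the violet cell on its own + y side (body origin is the cell's origin); must not be touched by the fingers
- violet_window_b: clear window of the violet cell on its own - y side (body origin is the cell's origin); must not be touched by the fingers
- violet_rest: fixed light wooden rest plate of the violet cell, 62 x 62 mm, 12 mm high, origin at the centre of its underside; a recess 6 mm deep in its middle, 23 mm (own x) by 27 mm (own y), holds the cell with its axes along the rest's
- amber_cell: upright sealed glass cell with amber core, 20 (own x) x 24 (own y) x 60 mm tall, about 60 g; origin at the centre of its underside, z up. Opaque white frosted faces at x = +-10 mm (20 mm wide, 2 to 58 mm up); clear windows showing the amber core at y = +-12 mm. Starts standing 6 mm deep in its rest, underside 6 mm above the bench. Not to be used
- viewer: fixed; dark base plate 76 (own x) x 170 (own y) mm, origin at the centre of its underside, z up. Light runs along its y, 71 mm above the bench, from the lamp barrel (42 mm across, front at y = +49 mm) to the white screen (50 mm wide, front at y = -61 mm, top 96 mm up). Sprung foot at x = y = 0; white scale plate with green band at x = -30 mm (robot's side), top 44 mm up
- foot_top (a point): centre of the top of the viewer's sprung foot, a rubber-faced disc 30 mm across; 50 mm above the bench when unpressed, sinks as the foot is pressed
- foot (a joint): how far the sprung foot is pressed down, m: 0 unpressed, 0.018 at the stop; the green band on the scale is 0.006 to 0.012 (red pointer is fixed to the foot). It starts to sink at about 1.5 N and takes 0.25 N more for each mm (about 3.7 N at 0.009); the cell's weight alone does not sink it
- loupe: black eye loupe, 37 mm across, 26 mm high, bystander; origin at its underside
- flux_bottle: small brown bottle with a black cap, 42 mm across, 83 mm high, bystander; origin at its underside
- matchbox: small red matchbox, 36 x 52 x 14 mm, bystander; origin at its underside

How it is judged:
On the way:
1. the violet cell is lifted clear of its rest, gripped by both frosted faces (contact force between the fingers and violet_frost_a above 1 N and contact force between the fingers and violet_frost_b above 1 N and height (world z) of violet_cell above 0.03 m), for 0.2 s.
At the end, for the whole second after the job is handed in: Violet cell gripped on both frosted faces (over 1 N each) on the foot (over 1 N), foot pressed 6 to 12 mm; cell within 5 mm across and 7 mm along the light path of its middle, square within 0.14 rad, upright within 0.10 rad, under 20 mm/s; bystanders moved under 15 mm (contact force between the fingers and violet_frost_a above 1 N and contact force between the fingers and violet_frost_b above 1 N and x of violet_cell_mid in the frame of viewer between -0.005 and 0.005 m and y of violet_cell_mid in the frame of viewer between -0.007 and 0.007 m and angle between the y axis of violet_cell and the y axis of viewer, either way round below 0.14 rad and angle between violet_cell's own z axis and vertical below 0.1 rad and value of joint foot between 0.006 and 0.012 m and contact force between violet_cell and foot above 1 N and linear speed of violet_cell below 0.02 m/s and distance of each of amber_cell, loupe, flux_bottle, matchbox from where it was at the start of the episode below 0.015 m); the arm keeps its last pose, push and grip.
It fails at once if the fingers touch a clear window of the violet cell (over 0.5 N) (contact force between the fingers and violet_window_a above 0.5 N or contact force between the fingers and violet_window_b above 0.5 N).
It fails at once if the sprung foot is driven down to its stop (beyond 16.5 mm) (value of joint foot above 0.0165 m).
It fails at once if a bystander (amber cell, loupe, bottle, matchbox) is moved over 15 mm (distance of any of amber_cell, loupe, flux_bottle, matchbox from where it was at the start of the episode above 0.015 m).
It also fails if it takes over 40 s, if anything falls off the work surface, if the arm or the gripper's body presses on something with over 40 N, if the wrist force passes 120 N, or if a joint passes its speed limit or range.

### The arm

A 6-joint arm with a two-finger parallel gripper is mounted at the origin on a cart in front of the work surface, level with it; the furniture and walls round the work are solid. World frame = base frame: x ahead of the robot, y to its left, z up, the work surface at z = 0. Lengths are in m, angles in rad, forces in N, time in s.
With the tool pointing down it reaches from about 0.25 to 0.725 m from the base axis. Payload 4 kg.
Tool frame: the origin (TCP) lies midway between the tips of the shut fingers; the grasp point (between the pads) lies 19 mm behind it; z points along the fingers, y is the line along which they close (so a half turn about z gives the same grasp; the last joint's range is limited). The gripper opens to 85 mm and grips with 20 to 120 N. Pads are 22 mm wide; open, the fingers measure 114 mm over their backs; the gripper's body (76 mm by 85 mm) begins 54 mm behind the grasp point. The pads swing forward as they close: fully open they stand 13 mm farther back than shut.
Start: joints at [1.335, 0.241, 0.005, 1.335, 0, 1.571], TCP at [0.117, 0.486, 0.231] pointing down, gripper open.
Joint ranges: [-2.72, 2.72], [-1.05, 1.87], [-1.09, 1.28], [-1.99, 2.15], [-1.42, 1.44], [-3.14, 3.14]. Speed limits (rad/s): [2.79, 2.79, 3.14, 3.14, 3.14, 3.14].

### API

Orientations are given as a unit quaternion [x, y, z, w].
In Python, from workcell import get_obs, camera, hand_in, look_for, landmark_of gives the robot as it stands.
- The arm moves only by the tool step_arm, never from a script. Its argument "commands" is one flat list of numbers, 7 for each row, row after row: the shift along the tool's x, y, z in m, then the turn, a rotation vector about the tool's x, y, z in degrees, then the opening in per cent of the stroke, from 0 (shut) to 100 (fully open). A call has 1 to 20 rows; each row is the pose to reach, as a shift and turn from the pose commanded when the call began, along the tool's axes at that moment; what a row does not reach only later rows make up. A row lasts 1/12 s, in which the tool goes at most 41.7 mm and 7.16 degrees, less where a joint would pass 70% of its speed; a pose out of reach is approached as far as the arm can. A call with a gripper value outside its range is refused whole. The fingers move at their own pace and stop on an object; "force" is the grip in N (left out, the last holds). Time passes only in rows, so rows that repeat a pose let the fingers close. It gives the time, the measured TCP pose, the force, the opening and the grip force at its end, in the units of the state.
- get_obs(): the state, without advancing time (a new reading comes with each control period).
- camera(name): name is "side" or "top" or "wrist"; returns a dict with "image" (400x640x3 uint8, red, green, blue), "fov_y" (degrees; the focal length in pixels is half the picture's height over the tangent of half this angle, whatever the lens; pixels are square), "cx", "cy" (the principal point, pixels), "rvec" (rotation vector, rad) and "tvec" (3), from world to camera coordinates, as OpenCV has them; the wrist camera has in their place "T_tool_cam" (4x4, takes a point from camera to tool coordinates, whose origin is the TCP and whose axes are the flange's). Camera axes: x right, y down, z forward; pixel columns grow to the right and rows downward; lengths in m; the calibration is good to about 2 mm. A picture is of the moment at which its call begins: read the wrist's pose just before it. There is no depth.
- hand_in(): hands the job in; it is judged then, once.
Trained networks look in the newest picture that a camera, given by its name, has taken for a name from the list of things; names that differ only in an ending like _2 or _b are one class to them, and where a whole thing is asked for, a point or a joint stands for the part that bears it (a point fixed in the world has none). Each returns a list of dicts, best first, with "conf" (0 to 1); they miss things now and then, are a little off and sometimes report something else, mostly with a low value. They report only what shows in the picture. A call takes as long as a camera call.
- look_for(target, camera): "centre" ([x, y, z] in m, in world coordinates, good to about 4 mm: the middle of the surface that is visible of it).
- landmark_of(target, camera): "centre" ([x, y, z] in m, in world coordinates, good to about 4 mm: a listed point, or the origin of a listed thing).
The state is a dict: "t": time; "joint_pos": joint angles; "dq": joint speeds; "joint_torque": joint torques, N m; "eef_pos": TCP position; "eef_rot": TCP orientation; "wrist_force": force on the tool from outside, world axes, zero at the start; "ft_torque": the same for the moment, N m; "opening": finger opening in m; "grasp_force": force on a finger pad.
Only numpy, scipy, OpenCV 4.12 (cv2) and the standard library are available. Lean on these libraries where they do the work, as an engineer would, in place of code of your own. Each camera call takes 0.05 s, during which the arm holds its last target. There are 200 camera calls.

## Working session

There is one attempt and no reset: what is moved stays moved. The work goes in short steps, Python scripts to look and compute and a tool call to move; the robot and the scene stay as the last step left them, time stands still between calls to the robot, and variables do not carry over. Pictures are saved under pics/ and viewed, at most 12 in all, crops included, and the job is handed in when it is done.

Besides the shell and the picture viewer there is one more tool, called after "Emit:" as name(argument=value, ...) on one line, values as JSON. step_arm: Moves the arm, as the interface text tells. Its arguments: {"type":"object","properties":{"commands":{"type":"array","items":{"type":"number"}},"force":{"type":"number"}},"required":["commands"]}

```bash
mkdir -p pics; cat > h.py <<'E'
import numpy as np, cv2
from scipy.spatial.transform import Rotation as R
from workcell import get_obs, camera, hand_in, look_for, landmark_of
def save(c,name): cv2.imwrite('pics/'+name+'.png', c['image'][:,:,::-1])
E
python3 - <<'E'
from h import *
o=get_obs(); print({k:np.round(v,3) for k,v in o.items()})
ims=[]
for n in ['top','side']:
    c=camera(n); ims.append(c['image'])
    print(n,c['fov_y'],c['cx'],c['cy'],c['rvec'],c['tvec'])
    for t in ['violet_cell','violet_rest','violet_cell_mid','amber_cell','viewer','foot_top','loupe','flux_bottle','matchbox']:
        print(t,[(np.round(d['centre'],3).tolist(),round(d['conf'],2)) for d in landmark_of(t,n)[:2]])
    save(c,n+'0')
E
```

```text
{'t': np.float64(0.0), 'joint_pos': array([1.335, 0.241, 0.004, 1.335, 0.   , 1.571]), 'dq': array([ 0.001,  0.001, -0.003,  0.002,  0.   , -0.001]), 'joint_torque': array([-1.0000e-03, -3.7231e+01,  2.5241e+01,  1.7000e-02, -0.0000e+00,
       -0.0000e+00]), 'eef_pos': array([0.117, 0.486, 0.23 ]), 'eef_rot': array([ 0.118,  0.993, -0.001, -0.   ]), 'wrist_force': array([0.654, 0.265, 0.031]), 'ft_torque': array([0.036, 0.029, 0.025]), 'grasp_force': np.float64(0.0), 'opening': np.float64(0.085)}
top 42.47183118086199 321.0388973184418 199.56464089953113 [ 2.16483421 -2.10796516  0.14882845] [0.071755   0.54818615 1.29688055]
violet_cell [([0.58, 0.366, 0.005], 0.49)]
violet_rest [([0.582, 0.368, -0.003], 0.78)]
violet_cell_mid []
amber_cell [([0.517, 0.19, 0.006], 0.68)]
viewer [([0.501, -0.142, 0.002], 0.8)]
foot_top [([0.501, -0.143, 0.051], 0.65)]
loupe [([0.584, 0.367, 0.008], 0.46), ([0.378, -0.046, -0.002], 0.4)]
flux_bottle [([0.676, 0.056, -0.001], 0.54)]
matchbox [([0.599, 0.051, 0.001], 0.81)]
side 57.8173168866218 320.5607888023178 205.28345628924527 [ 0.05293589 -2.65334654  1.59420838] [0.51588553 0.03344233 0.94385726]
violet_cell [([0.58, 0.369, 0.004], 0.61)]
violet_rest [([0.581, 0.367, 0.001], 0.92)]
violet_cell_mid [([0.583, 0.369, 0.037], 0.94), ([0.498, -0.14, 0.001], 0.44)]
amber_cell [([0.513, 0.187, 0.006], 0.65)]
viewer [([0.499, -0.144, -0.002], 0.56), ([0.577, 0.369, 0.002], 0.46)]
foot_top [([0.498, -0.141, -0.001], 0.67)]
loupe [([0.378, -0.047, 0.002], 0.52), ([0.582, 0.369, 0.034], 0.36)]
flux_bottle [([0.668, 0.051, 0.002], 0.93), ([0.578, 0.37, 0.003], 0.38)]
matchbox [([0.604, 0.056, -0.006], 0.52)]
```

View pics/top0.png

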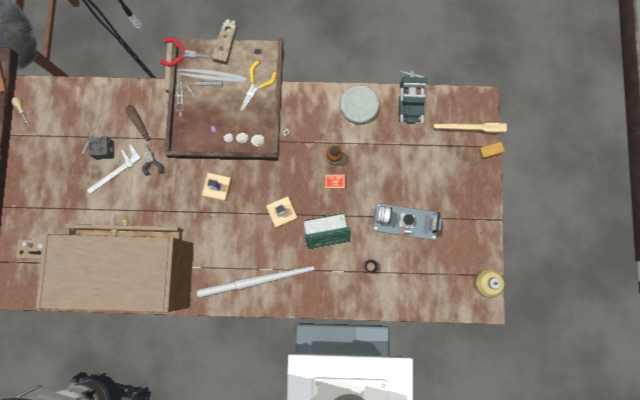

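View pics/side0.png

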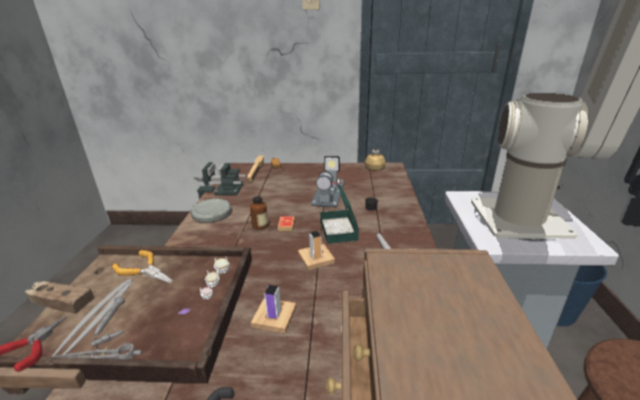

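The top view shows the violet rest at (216,186), the amber at (282,212), and the viewer at (408,220) with its lamp at the left end. The side view shows the violet cell at (272,302) and a tall cabinet just in front of it. I'll crop in to get the yaws.

```bash
python3 - <<'E'
from h import *
t=cv2.imread('pics/top0.png'); s=cv2.imread('pics/side0.png')
def crop(im,cx,cy,w,h,W,H): return cv2.resize(im[cy-h:cy+h,cx-w:cx+w],(W,H),interpolation=cv2.INTER_CUBIC)
a=np.hstack([crop(t,216,186,24,18,400,300),crop(t,408,220,40,30,400,300)])
b=np.hstack([crop(s,272,305,32,24,400,300),crop(s,326,183,32,24,400,300)])
cv2.imwrite('pics/crop0.png',np.vstack([a,b]))
E
```

```text
(no output)
```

View pics/crop0.png

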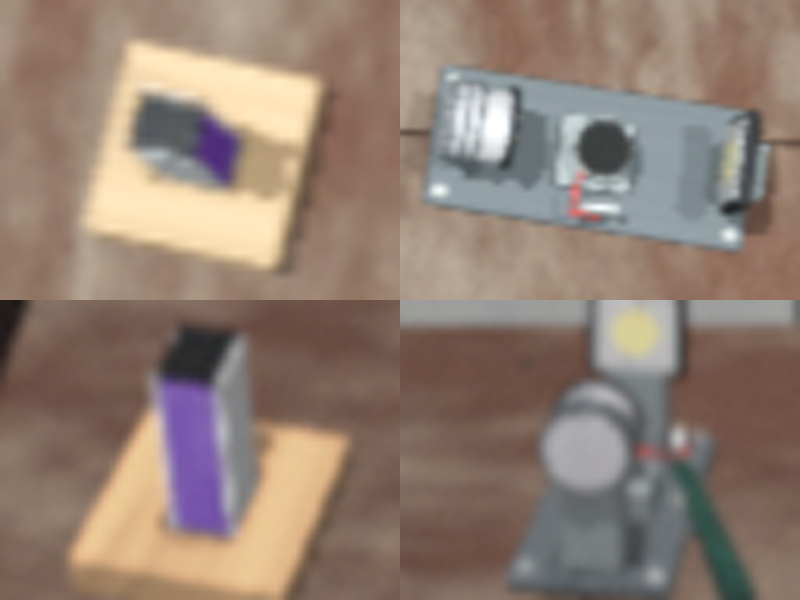

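The violet core shows on the side facing world −y, so the windows lie along ±y and the frosted faces along ±x. The viewer's foot is centred, with the lamp on the left (+y) and the screen on the right. Next I'll compute the yaws and the first move.

```bash
cat >> h.py <<'E'
def bp(c,uv,z,Rc=None,t=None):
    "pixels -> world points on plane z"
    f=200/np.tan(np.radians(c['fov_y']/2))
    if Rc is None: Rc=R.from_rotvec(c['rvec']).as_matrix(); t=np.array(c['tvec'])
    o=-Rc.T@t; out=[]
    for u,v in uv:
        d=Rc.T@np.array([(u-c['cx'])/f,(v-c['cy'])/f,1]); out.append(o+d*(z-o[2])/d[2])
    return np.array(out)
def wr(c,o):
    T=np.eye(4);T[:3,:3]=R.from_quat(o['eef_rot']).as_matrix();T[:3,3]=o['eef_pos'];T=T@c['T_tool_cam']
    return T[:3,:3].T, -T[:3,:3].T@T[:3,3]
def pic(n):
    o=get_obs(); return o,camera(n)
def rel(o,p,yaw):
    "shift in tool axes and turn vector (deg) to bring TCP to p, pointing down, tool y at yaw (mod pi)"
    Rt=R.from_quat(o['eef_rot']); best=None
    for y in (yaw,yaw+np.pi):
        Y=np.array([np.cos(y),np.sin(y),0]);Z=np.array([0,0,-1.]);X=np.cross(Y,Z)
        r=(Rt.inv()*R.from_matrix(np.c_[X,Y,Z])).as_rotvec(degrees=True)
        if best is None or np.linalg.norm(r)<np.linalg.norm(best): best=r
    return np.round(Rt.inv().apply(np.array(p)-o['eef_pos']),4), np.round(best,2)
E
python3 - <<'E'
from h import *
c=camera('top')
v=bp(c,np.array([[128,42],[325,80],[282,270],[85,232]])*48/400+[192,168],.012)
w=bp(c,(np.array([[440,66],[755,108],[740,250],[425,200]])-[400,0])*80/400+[368,190],.008)
for n,q in(('violet',v),('viewer',w)):
    print(n,q.mean(0),[np.round(np.degrees(np.arctan2(*(q[(i+1)%4]-q[i])[[1,0]])),1) for i in range(4)],np.linalg.norm(np.diff(q,axis=0),axis=1))
o=get_obs();print(rel(o,[.3,.3,.35],np.radians(-11)),rel(o,[.5,.32,.3],np.radians(-11)))
E
```

```text
violet [0.57835714 0.36724009 0.012     ] [np.float64(-99.6), np.float64(170.5), np.float64(80.5), np.float64(-9.1)] [0.06524518 0.06304181 0.064808  ]
viewer [ 0.49935237 -0.13943564  0.008     ] [np.float64(-96.2), np.float64(173.6), np.float64(82.4), np.float64(-5.7)] [0.16811963 0.07602488 0.16728061]
(array([-0.2216, -0.1382, -0.1187]), array([-0.  , -0.  , 87.49])) (array([-0.4114, -0.072 , -0.0687]), array([-0.  , -0.  , 87.49]))
```

Emit:
step_arm(commands=[0, 0, -0.04, 0, 0, 0, 100, 0, 0, -0.08, 0, 0, 0, 100, -0.03, -0.02, -0.11, 0, 0, 7, 100, -0.06, -0.04, -0.12, 0, 0, 14, 100, -0.09, -0.06, -0.12, 0, 0, 21, 100, -0.12, -0.08, -0.12, 0, 0, 28, 100, -0.15, -0.1, -0.12, 0, 0, 35, 100, -0.18, -0.12, -0.12, 0, 0, 42, 100, -0.22, -0.13, -0.12, 0, 0, 49, 100, -0.255, -0.12, -0.11, 0, 0, 56, 100, -0.29, -0.11, -0.1, 0, 0, 63, 100, -0.325, -0.1, -0.09, 0, 0, 70, 100, -0.36, -0.09, -0.08, 0, 0, 77, 100, -0.395, -0.08, -0.07, 0, 0, 84, 100, -0.41, -0.072, -0.07, 0, 0, 86, 100, -0.41, -0.072, -0.07, 0, 0, 86, 100, -0.41, -0.072, -0.07, 0, 0, 86, 100])

```text
t: 2.47
eef_pos: [0.4991, 0.3201, 0.3001]
eef_rot: [0.763, 0.646, -0.001, -0.0]
wrist_force: [-0.0, 0.6, -0.3]
opening: 0.0855
grasp_force: 0.0
```

```bash
python3 - <<'E'
from h import *
o,c=pic('wrist'); print(o['eef_pos'],o['joint_pos'],o['wrist_force'])
save(c,'w1')
for t in ['violet_cell','violet_rest','violet_cell_mid']:
    print(t,[(np.round(d['centre'],4).tolist(),round(d['conf'],2)) for d in landmark_of(t,'wrist')[:2]])
E
```

```text
[0.49907128 0.32007493 0.30008979] [5.70133872e-01 4.23155686e-01 4.39763837e-01 1.58960321e+00
 2.54259064e-04 2.30729872e+00] [-0.02756559  0.64123475 -0.26077281]
violet_cell [([0.5804, 0.369, 0.0072], 0.73)]
violet_rest [([0.579, 0.3653, -0.0013], 0.88)]
violet_cell_mid [([0.5791, 0.3684, 0.0391], 0.68)]
```

View pics/w1.png

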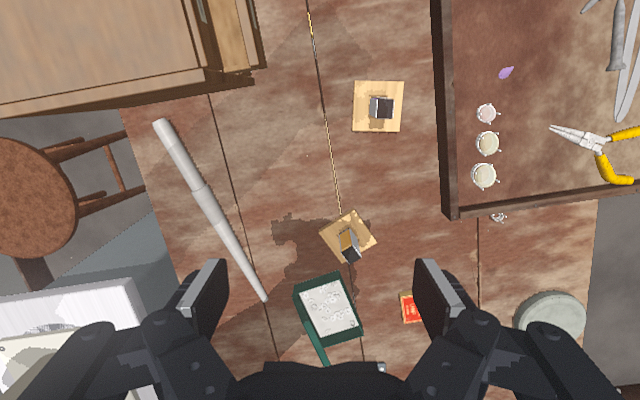

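The wrist view shows the violet rest at (378,106), nearly square to the picture, with a white frosted face on the left. The tray wall is at about x=440, so I'll approach with the fingers partly closed. First I'll refine the pose from the rest's outline.

```bash
cat >> h.py <<'E'
def rest(c,o,near,debug=None):
    Rc,t=wr(c,o); hsv=cv2.cvtColor(c['image'],cv2.COLOR_RGB2HSV)
    m=cv2.inRange(hsv,(10,50,150),(28,160,255)); m=cv2.morphologyEx(m,cv2.MORPH_CLOSE,np.ones((9,9)))
    f=200/np.tan(np.radians(c['fov_y']/2)); p=Rc@np.array(near)+t; uv=p[:2]/p[2]*f+[c['cx'],c['cy']]
    cs=[k for k in cv2.findContours(m,0,2)[0] if cv2.pointPolygonTest(cv2.convexHull(k),uv.tolist(),True)>-5]
    k=cv2.convexHull(max(cs,key=cv2.contourArea))
    w=bp(c,k[:,0,:].astype(float),.012,Rc,t)[:,:2]
    r=cv2.minAreaRect((w*1000).astype(np.float32)); return uv,r
E
python3 - <<'E'
from h import *
o,c=pic('wrist'); print(rest(c,o,[.58,.367,.012]))
print(rel(o,[.545,.367,.19],np.radians(-9.5)))
E
```

```text
(array([377.09247859, 107.48765982]), ((543.5366821289062, 196.86395263671875), (516.296142578125, 709.7921142578125), 37.48316955566406))
(array([0.0534, 0.039 , 0.1125]), array([ 0.05, -0.05,  0.07]))
```

Emit:
step_arm(commands=[0.01, 0.03, 0.035, 0, 0, 0, 60, 0.02, 0.06, 0.07, 0, 0, 0, 60, 0.022, 0.075, 0.1, 0, 0, 0, 60, 0.022, 0.075, 0.1, 0, 0, 0, 60, 0.022, 0.075, 0.1, 0, 0, 0, 60])

```text
t: 3.13
eef_pos: [0.5746, 0.3288, 0.1977]
eef_rot: [0.763, 0.646, -0.004, -0.001]
wrist_force: [-0.0, 0.1, 1.0]
opening: 0.0512
grasp_force: 0.0
```

```bash
sed -i 's/(10,50,150),(28,160,255)/(12,60,190),(28,160,255)/' h.py; python3 - <<'E'
from h import *
o,c=pic('wrist'); print(o['eef_pos'])
print(rest(c,o,[.58,.367,.012]))
for t in ['violet_cell','violet_rest','violet_cell_mid']:
    print(t,[(np.round(d['centre'],4).tolist(),round(d['conf'],2)) for d in landmark_of(t,'wrist')[:2]])
hsv=cv2.cvtColor(c['image'],cv2.COLOR_RGB2HSV); m=cv2.inRange(hsv,(12,60,190),(28,160,255))
cv2.imwrite('pics/w2.png',np.hstack([c['image'][0:250,200:600,::-1],cv2.merge([m]*3)[0:250,200:600]]))
E
```

```text
[0.57461328 0.32875004 0.19768297]
(array([320.68019293, 132.85119873]), ((580.4605102539062, 367.6646423339844), (62.7624626159668, 62.92698669433594), 79.16655731201172))
violet_cell [([0.5819, 0.3681, 0.0064], 0.89)]
violet_rest [([0.5783, 0.3693, 0.0031], 0.58)]
violet_cell_mid [([0.5781, 0.365, 0.0388], 0.64)]
```

View pics/w2.png

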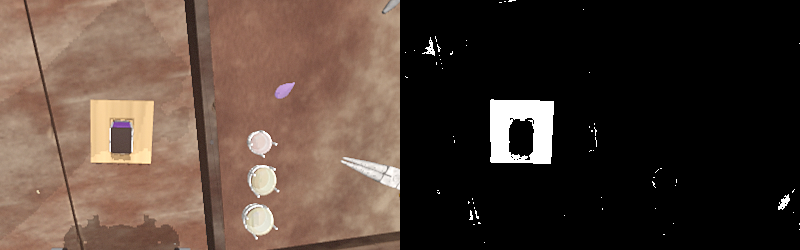

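The picture shows the cell at about (320,135), standing in the rest with its violet window toward image up. The mask is clean at 62.8 × 62.9 mm, giving a rest centre of (0.5805, 0.3677) and a yaw of −10.8°.

```bash
python3 - <<'E'
from h import *
o=get_obs(); print(o['eef_pos'],rel(o,[.5803,.3675,.12],np.radians(-10.8)))
E
```

```text
[0.5763652  0.33059085 0.20482227] (array([ 0.0368, -0.0025,  0.0849]), array([ 0.22, -0.19,  1.35]))
```

Emit:
step_arm(commands=[0.02, -0.002, 0.03, 0, 0, 0.7, 60, 0.038, -0.0027, 0.06, 0, 0, 1.3, 60, 0.038, -0.0027, 0.08, 0, 0, 1.3, 60, 0.038, -0.0027, 0.08, 0, 0, 1.3, 60, 0.038, -0.0027, 0.08, 0, 0, 1.3, 60, 0.038, -0.0027, 0.08, 0, 0, 1.3, 60, 0.038, -0.0027, 0.08, 0, 0, 1.3, 60, 0.038, -0.0027, 0.08, 0, 0, 1.3, 60])

```text
t: 4.0
eef_pos: [0.5812, 0.368, 0.1244]
eef_rot: [0.771, 0.637, 0.002, 0.0]
wrist_force: [-0.6, 0.3, -0.3]
opening: 0.0512
grasp_force: 0.0
```

```bash
python3 - <<'E'
from h import *
o,c=pic('wrist'); print(o['eef_pos'],np.abs(o['dq']).max(), rel(o,[.5803,.3675,.025],np.radians(-10.8)))
try: print(rest(c,o,[.58,.367,.012]))
except Exception as e: print(e)
save(c,'w3')
E
```

```text
[0.58117524 0.36795847 0.12436171] 0.01191490608966633 (array([-0.0009, -0.0011,  0.0994]), array([ 0.2 , -0.19, -0.04]))
(array([319.00824287, 193.71403346]), ((591.0291748046875, 365.24072265625), (62.687522888183594, 84.41292572021484), 79.12026977539062))
```

View pics/w3.png

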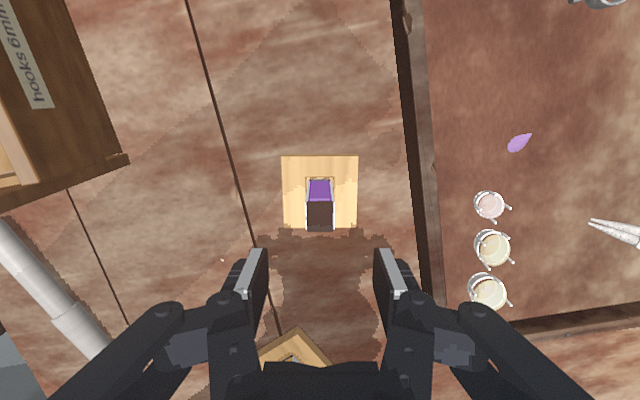

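The cell sits square between the fingers: its column is about 319 and the finger midpoint about 320. I'll descend with the measured correction.

Emit:
step_arm(commands=[-0.001, -0.001, 0.03, 0, 0, 0, 60, -0.001, -0.001, 0.06, 0, 0, 0, 60, -0.001, -0.001, 0.08, 0, 0, 0, 60, -0.001, -0.001, 0.095, 0, 0, 0, 60, -0.001, -0.001, 0.099, 0, 0, 0, 60, -0.001, -0.001, 0.099, 0, 0, 0, 60, -0.001, -0.001, 0.099, 0, 0, 0, 60, -0.001, -0.001, 0.099, 0, 0, 0, 60])

```text
t: 4.72
eef_pos: [0.58, 0.3675, 0.0244]
eef_rot: [0.771, 0.637, 0.002, 0.0]
wrist_force: [0.0, 0.1, 0.4]
opening: 0.0514
grasp_force: 0.0
```

```bash
python3 - <<'E'
from h import *
o=get_obs(); print(o['eef_pos'],o['wrist_force'],np.abs(o['dq']).max(), rel(o,[.5803,.3675,.025],np.radians(-10.8)))
E
```

```text
[0.5800232  0.36754056 0.02444106] [0.03832816 0.05428303 0.37816998] 0.005050051587589972 (array([ 0.    ,  0.0003, -0.0006]), array([ 0.15, -0.14, -0.02]))
```

Emit:
step_arm(commands=[0, 0, 0, 0, 0, 0, 0, 0, 0, 0, 0, 0, 0, 0, 0, 0, 0, 0, 0, 0, 0, 0, 0, 0, 0, 0, 0, 0, 0, 0, 0, 0, 0, 0, 0, 0, 0, 0, 0, 0, 0, 0, 0, 0, 0, 0, 0, 0, 0], force=30)

```text
t: 5.3
eef_pos: [0.5793, 0.3672, 0.0236]
eef_rot: [0.771, 0.637, 0.001, 0.0]
wrist_force: [-1.1, -0.0, 5.7]
opening: 0.0195
grasp_force: 31.9
```

Emit:
step_arm(commands=[0, 0, -0.01, 0, 0, 0, 0, 0, 0, -0.025, 0, 0, 0, 0, 0, 0, -0.05, 0, 0, 0, 0, 0, 0, -0.08, 0, 0, 0, 0, 0, 0, -0.11, 0, 0, 0, 0, 0, 0, -0.14, 0, 0, 0, 0, 0, 0, -0.17, 0, 0, 0, 0, 0, 0, -0.18, 0, 0, 0, 0, 0, 0, -0.18, 0, 0, 0, 0, 0, 0, -0.18, 0, 0, 0, 0])

```text
t: 6.13
eef_pos: [0.5785, 0.3668, 0.2017]
eef_rot: [0.771, 0.637, -0.0, -0.0]
wrist_force: [0.6, -0.0, -0.7]
opening: 0.0195
grasp_force: 31.3
```

```bash
python3 - <<'E'
from h import *
o,c=pic('wrist'); print(o['eef_pos'],o['opening'],o['grasp_force'],o['wrist_force'])
im=c['image'][100:,150:490,::-1]; s=camera('side'); save(s,'s4')
cv2.imwrite('pics/w4.png',np.hstack([im,s['image'][100:400,150:490,::-1]]))
print(rel(o,[.45,-.02,.24],np.radians(-6.5)),rel(o,[.5,-.14,.24],np.radians(-6.5)))
E
```

```text
[0.5784706  0.36675387 0.20165382] 0.01954544465710424 31.26218318939209 [ 0.60664004 -0.04206804 -0.65441675]
(array([-0.404 , -0.0537, -0.0382]), array([-0.03,  0.01, -4.31])) (array([-0.5125,  0.0179, -0.0382]), array([-0.03,  0.01, -4.31]))
```

View pics/w4.png

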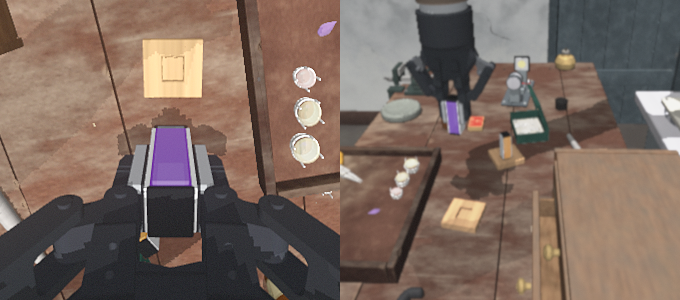

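The cell is clear of the rest, gripped centrally on both frosted faces with the windows free. I'll carry it past the viewer so the wrist camera can look back at it.

Emit:
step_arm(commands=[-0.015, 0.001, -0.01, 0, 0, 0, 0, -0.04, 0.003, -0.02, 0, 0, 0, 0, -0.075, 0.005, -0.03, 0, 0, -1, 0, -0.11, 0.007, -0.038, 0, 0, -1, 0, -0.145, 0.009, -0.038, 0, 0, -2, 0, -0.18, 0.011, -0.038, 0, 0, -2, 0, -0.215, 0.013, -0.038, 0, 0, -3, 0, -0.25, 0.015, -0.038, 0, 0, -3, 0, -0.285, 0.018, -0.038, 0, 0, -4, 0, -0.32, 0.02, -0.038, 0, 0, -4.3, 0, -0.355, 0.022, -0.038, 0, 0, -4.3, 0, -0.39, 0.024, -0.038, 0, 0, -4.3, 0, -0.425, 0.026, -0.038, 0, 0, -4.3, 0, -0.46, 0.028, -0.038, 0, 0, -4.3, 0, -0.495, 0.03, -0.038, 0, 0, -4.3, 0, -0.53, 0.032, -0.038, 0, 0, -4.3, 0, -0.565, 0.035, -0.038, 0, 0, -4.3, 0, -0.595, 0.037, -0.038, 0, 0, -4.3, 0, -0.615, 0.038, -0.038, 0, 0, -4.3, 0, -0.62, 0.038, -0.038, 0, 0, -4.3, 0])

```text
t: 7.9
eef_pos: [0.4975, -0.2528, 0.2388]
eef_rot: [0.748, 0.664, -0.001, -0.001]
wrist_force: [-0.1, 0.3, -0.7]
opening: 0.0197
grasp_force: 31.2
```

Emit:
step_arm(commands=[0, 0, 0, 0, 0, 0, 0, 0, 0, 0, 0, 0, 0, 0, 0, 0, 0, 0, 0, 0, 0, 0, 0, 0, 0, 0, 0, 0])

```text
t: 8.23
eef_pos: [0.4998, -0.248, 0.2402]
eef_rot: [0.745, 0.667, 0.0, -0.0]
wrist_force: [-0.1, 0.3, -0.8]
opening: 0.0198
grasp_force: 31.2
```

```bash
python3 - <<'E'
from h import *
o,c=pic('wrist'); print(o['eef_pos'],o['opening'],o['grasp_force'],np.abs(o['dq']).max())
for t in ['viewer','foot_top']:
  for k in range(2):
    if k: c=camera('wrist')
    print(t,[(np.round(d['centre'],4).tolist(),round(d['conf'],2)) for d in landmark_of(t,'wrist')[:2]])
save(c,'w5'); np.savez('w5.npz',T=c['T_tool_cam'],p=o['eef_pos'],q=o['eef_rot'])
E
```

```text
[ 0.49978785 -0.24798621  0.24022348] 0.019764623383940493 31.229206323623657 0.006447859476800683
viewer [([0.4997, -0.1435, -0.0003], 0.61)]
viewer [([0.503, -0.1445, -0.002], 0.95)]
foot_top [([0.5058, -0.1374, 0.0457], 0.86)]
foot_top [([0.503, -0.1403, 0.0472], 0.87)]
```

View pics/w5.png

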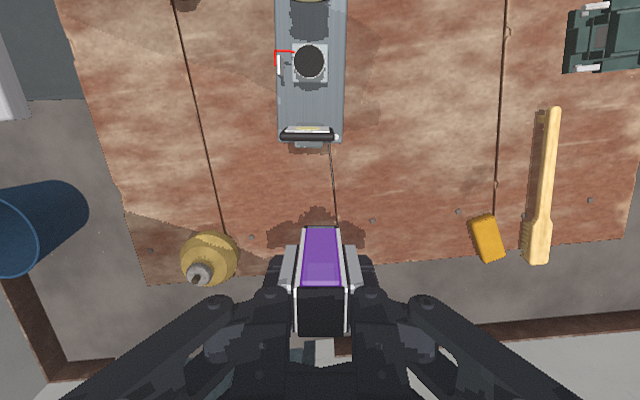

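The wrist view shows the foot disc at about (309,62), the red pointer at left (285,52), and the base plate's long edges at x≈277 and x≈345. I'll fit these for the centre and yaw.

```bash
python3 - <<'E'
from h import *
o,c=pic('wrist'); Rc,t=wr(c,o); im=c['image'].astype(int); g=im.mean(2)
m=((g[35:90,285:335]<75)*255).astype(np.uint8)
k=max(cv2.findContours(m,0,2)[0],key=cv2.contourArea); e=cv2.fitEllipse(k); print('ell',e)
uv=np.array(e[0])+[285,35]; print('foot',bp(c,[uv],.05,Rc,t))
# plate: bluish-grey (r<=b) vs brown bench (r>b)
rb=im[:,:,0]-im[:,:,2]
L=[];Rr=[]
for v in range(85,125,3):
    x=np.where(rb[v,255:370]<12)[0]+255; L.append((x[0]-.5,v));Rr.append((x[-1]+.5,v))
for z in (0,.005,.01):
    l=bp(c,L,z,Rc,t)[:,:2];r=bp(c,Rr,z,Rc,t)[:,:2]; A=[]
    for q in(l,r):
        vx,vy,x0,y0=cv2.fitLine(q.astype(np.float32),cv2.DIST_HUBER,0,1e-4,1e-4).ravel(); s=np.sign(vy)
        A.append((np.degrees(np.arctan2(vy*s,vx*s)),x0+(-.142-y0)*vx/vy))
    print(z,A)
print(np.array(L)[:, 0],np.array(Rr)[:,0], np.degrees(R.from_quat(o['eef_rot']).as_euler('xyz')))
E
```

```text
ell ((23.381582260131836, 25.39043617248535), (28.395288467407227, 31.08582305908203), 176.0149383544922)
foot [[ 0.50033305 -0.1410158   0.05      ]]
0 [(np.float32(81.07418), np.float32(0.4628137)), (np.float32(82.825905), np.float32(0.5386083))]
0.005 [(np.float32(81.074295), np.float32(0.46346784)), (np.float32(82.82568), np.float32(0.53826153))]
0.01 [(np.float32(81.073975), np.float32(0.4641223)), (np.float32(82.82572), np.float32(0.5379145))]
[276.5 276.5 276.5 276.5 276.5 276.5 276.5 276.5 276.5 276.5 276.5 276.5
 277.5 276.5] [343.5 343.5 343.5 343.5 343.5 343.5 343.5 343.5 343.5 343.5 342.5 342.5
 342.5 342.5] [1.79992119e+02 6.24250008e-03 8.35299658e+01]
```

The foot is at (0.500, −0.141) and the viewer's y axis is at about 82.5°. I'll move over the foot and then stop above it.

Emit:
step_arm(commands=[0.02, -0.002, 0, 0, 0, 0, 0, 0.05, -0.006, 0, 0, 0, 0.5, 0, 0.08, -0.009, 0, 0, 0, 1, 0, 0.1, -0.0115, 0, 0, 0, 1, 0, 0.1056, -0.0118, 0.02, 0, 0, 1, 0, 0.1056, -0.0118, 0.05, 0, 0, 1, 0, 0.1056, -0.0118, 0.08, 0, 0, 1, 0, 0.1056, -0.0118, 0.11, 0, 0, 1, 0, 0.1056, -0.0118, 0.135, 0, 0, 1, 0, 0.1056, -0.0118, 0.15, 0, 0, 1, 0, 0.1056, -0.0118, 0.15, 0, 0, 1, 0, 0.1056, -0.0118, 0.15, 0, 0, 1, 0, 0.1056, -0.0118, 0.15, 0, 0, 1, 0, 0.1056, -0.0118, 0.15, 0, 0, 1, 0])

```text
t: 9.8
eef_pos: [0.5014, -0.1435, 0.092]
eef_rot: [0.752, 0.659, 0.001, 0.001]
wrist_force: [0.3, 0.4, -0.7]
opening: 0.02
grasp_force: 31.2
```

```bash
python3 - <<'E'
from h import *
o=get_obs(); print(o['eef_pos'],o['wrist_force'],np.abs(o['dq']).max(),rel(o,[.5,-.1417,.0675],np.radians(-7.5)))
c=camera('side'); s=c['image'][150:230,280:380,::-1]; t=camera('top')['image'][185:265,355:455,::-1]
cv2.imwrite('pics/st6.png',cv2.resize(np.hstack([s,t]),(800,320),interpolation=cv2.INTER_CUBIC))
E
```

```text
[ 0.50139525 -0.14349589  0.09204873] [ 0.33359472  0.40186735 -0.71051418] 0.004747208950091489 (array([ 0.0016, -0.0017,  0.0245]), array([ 0.19,  0.03, -0.01]))
```

View pics/st6.png

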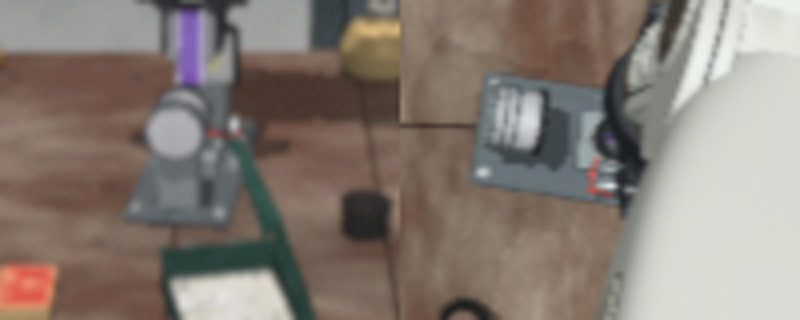

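The cell hangs upright above the foot, behind the lamp. Now I'll lower it gently, correcting 1.6 mm and −1.7 mm sideways, and stop just above the foot.

Emit:
step_arm(commands=[0.001, -0.001, 0.006, 0, 0, 0, 0, 0.0016, -0.0017, 0.012, 0, 0, 0, 0, 0.0016, -0.0017, 0.018, 0, 0, 0, 0, 0.0016, -0.0017, 0.021, 0, 0, 0, 0, 0.0016, -0.0017, 0.021, 0, 0, 0, 0, 0.0016, -0.0017, 0.021, 0, 0, 0, 0])

```text
t: 10.4
eef_pos: [0.4981, -0.1411, 0.0688]
eef_rot: [0.752, 0.659, -0.0, -0.0]
wrist_force: [0.4, 0.9, -1.1]
opening: 0.0193
grasp_force: 31.2
```

Emit:
step_arm(commands=[0, 0, 0.002, 0, 0, 0, 0, 0, 0, 0.004, 0, 0, 0, 0, 0, 0, 0.005, 0, 0, 0, 0, 0, 0, 0.005, 0, 0, 0, 0, 0, 0, 0.005, 0, 0, 0, 0])

```text
t: 10.82
eef_pos: [0.4989, -0.1414, 0.0646]
eef_rot: [0.752, 0.659, 0.0, 0.0]
wrist_force: [0.2, 0.2, 1.6]
opening: 0.02
grasp_force: 31.5
```

Emit:
step_arm(commands=[0, 0, 0.002, 0, 0, 0, 0, 0, 0, 0.003, 0, 0, 0, 0, 0, 0, 0.003, 0, 0, 0, 0, 0, 0, 0.003, 0, 0, 0, 0, 0, 0, 0.003, 0, 0, 0, 0])

```text
t: 11.23
eef_pos: [0.4989, -0.1414, 0.0615]
eef_rot: [0.752, 0.659, 0.0, 0.0]
wrist_force: [0.1, -0.5, 1.9]
opening: 0.0196
grasp_force: 31.6
```

Emit:
step_arm(commands=[0, 0, 0.001, 0, 0, 0, 0, 0, 0, 0.0025, 0, 0, 0, 0, 0, 0, 0.0025, 0, 0, 0, 0, 0, 0, 0.0025, 0, 0, 0, 0, 0, 0, 0.0025, 0, 0, 0, 0, 0, 0, 0.0025, 0, 0, 0, 0])

```text
t: 11.73
eef_pos: [0.4988, -0.1413, 0.0589]
eef_rot: [0.752, 0.659, 0.0, 0.0]
wrist_force: [1.8, -0.1, 3.1]
opening: 0.0195
grasp_force: 31.7
```

```bash
python3 - <<'E'
from h import *
F=[]
for k in range(6):
    o,c=pic('side' if k<3 else 'wrist'); F.append(o['wrist_force'])
    n='side' if k<3 else 'wrist'
    print(n,[[ (np.round(d['centre'],4).tolist(),round(d['conf'],2)) for d in landmark_of(t,n)[:1]] for t in('violet_cell','violet_cell_mid','foot_top')])
    if k==0: s=c['image']
print(o['eef_pos'],np.degrees(R.from_quat(o['eef_rot']).as_euler('xyz')),np.mean(F,0),o['grasp_force'],np.abs(o['dq']).max())
w=c['image']
cv2.imwrite('pics/st7.png',np.hstack([cv2.resize(s[140:220,290:370,::-1],(400,400),interpolation=cv2.INTER_CUBIC),cv2.resize(w[150:400,190:440,::-1],(400,400))]))
E
```

```text
side [[([0.4962, -0.1398, 0.0373], 0.61)], [([0.4988, -0.1435, 0.0703], 0.59)], []]
side [[([0.4966, -0.1418, 0.0395], 0.59)], [([0.5826, 0.37, 0.0055], 0.73)], []]
side [[([0.4968, -0.1427, 0.0387], 0.61)], [([0.4995, -0.143, 0.0684], 0.38)], []]
wrist [[], [([0.4976, -0.1413, 0.0731], 0.6)], [([0.5016, -0.144, -0.0001], 0.2)]]
wrist [[([0.4976, -0.1365, 0.0414], 0.76)], [([0.4963, -0.1375, 0.0734], 0.82)], []]
wrist [[([0.4999, -0.1389, 0.0432], 0.89)], [([0.4965, -0.1388, 0.0746], 0.71)], [([0.5009, -0.1398, 0.0404], 0.56)]]
[ 0.49850931 -0.14124886  0.05882272] [1.79998443e+02 7.44206682e-04 8.24902621e+01] [ 1.72134176 -0.50768228  3.1405752 ] 31.691874861717224 0.0015420139726913856
```

View pics/st7.png

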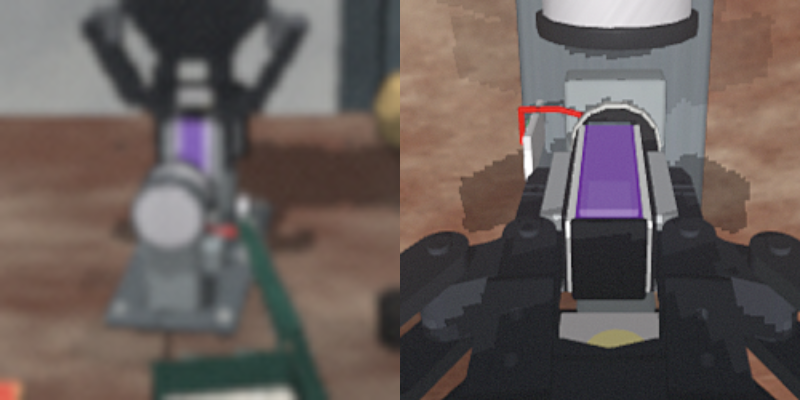

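The pointer has dropped (red at right of the side view) and the cell stands upright on the disc. In the wrist view the cell is about 2 mm left (−x) of the disc's centre, with a little sideways force. I'll lift off, shift by 2 mm, and press again.

Emit:
step_arm(commands=[0, 0, -0.006, 0, 0, 0, 0, 0, 0, -0.013, 0, 0, 0, 0, 0, 0.001, -0.013, 0, 0, 0, 0, 0, 0.002, -0.013, 0, 0, 0, 0, 0, 0.002, -0.013, 0, 0, 0, 0, 0, 0.002, -0.013, 0, 0, 0, 0, 0, 0.002, -0.013, 0, 0, 0, 0])

```text
t: 13.52
eef_pos: [0.5, -0.1414, 0.0713]
eef_rot: [0.752, 0.659, -0.0, -0.001]
wrist_force: [0.7, 0.3, -0.5]
opening: 0.0197
grasp_force: 31.3
```

```bash
python3 - <<'E'
from h import *
F=[]
for k in range(4): o,c=pic('wrist'); F.append(o['wrist_force'])
print(o['eef_pos'],np.mean(F,0),np.abs(o['dq']).max())
E
```

```text
[ 0.50020724 -0.14143715  0.0715346 ] [ 0.22835645  0.25432365 -0.27562942] 0.0022205480597932313
```

Emit:
step_arm(commands=[0, 0, 0.003, 0, 0, 0, 0, 0, 0, 0.006, 0, 0, 0, 0, 0, 0, 0.009, 0, 0, 0, 0, 0, 0, 0.011, 0, 0, 0, 0, 0, 0, 0.0125, 0, 0, 0, 0, 0, 0, 0.0125, 0, 0, 0, 0, 0, 0, 0.0125, 0, 0, 0, 0, 0, 0, 0.0125, 0, 0, 0, 0, 0, 0, 0.0125, 0, 0, 0, 0, 0, 0, 0.0125, 0, 0, 0, 0])

```text
t: 14.55
eef_pos: [0.5008, -0.1416, 0.0596]
eef_rot: [0.752, 0.659, 0.0, 0.0]
wrist_force: [0.6, -0.0, 2.6]
opening: 0.0196
grasp_force: 31.7
```

```bash
python3 - <<'E'
from h import *
F=[];Z=[]
for k in range(8):
    o,c=pic('wrist'); F.append(o['wrist_force'])
    for t in('violet_cell','violet_cell_mid'):
        for d in landmark_of(t,'wrist')[:1]: Z.append(np.r_[d['centre'][:2],d['centre'][2]-(.03 if 'mid' in t else 0)])
print(o['eef_pos'],np.degrees(R.from_quat(o['eef_rot']).as_euler('xyz')),np.mean(F,0),o['grasp_force'],np.abs(o['dq']).max(),'underside',np.median(Z,0),np.std(Z,0))
w=c['image']
cv2.imwrite('pics/st8.png',cv2.resize(w[190:310,250:400,::-1],(750,600),interpolation=cv2.INTER_CUBIC))
E
```

```text
[ 0.500489   -0.141505    0.05929852] [-1.79999562e+02 -1.05481402e-03  8.24885645e+01] [ 1.23528139 -0.50809493  2.71621739] 31.663654446601868 0.0008908327828889497 underside [ 0.50025 -0.14005  0.0441 ] [0.00138016 0.001598   0.00215812]
```

View pics/st8.png

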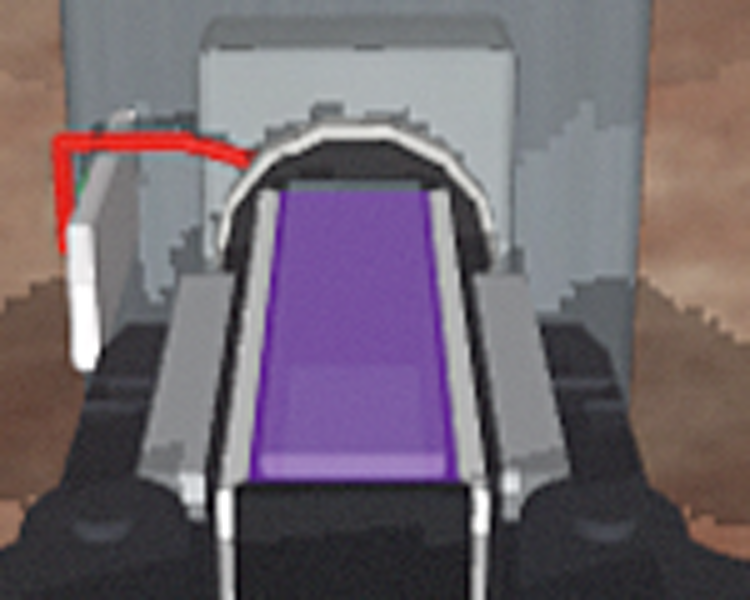

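The cell is now centred on the disc (column 355 against 356), square and upright, and the red pointer is beside the scale. By position and force the foot is pressed about 7.5–8.4 mm, so one more millimetre puts it mid-band.

Emit:
step_arm(commands=[0, 0, 0.0008, 0, 0, 0, 0, 0, 0, 0.0008, 0, 0, 0, 0, 0, 0, 0.0008, 0, 0, 0, 0, 0, 0, 0.0008, 0, 0, 0, 0, 0, 0, 0.0008, 0, 0, 0, 0, 0, 0, 0.0008, 0, 0, 0, 0, 0, 0, 0.0008, 0, 0, 0, 0, 0, 0, 0.0008, 0, 0, 0, 0])

```text
t: 16.42
eef_pos: [0.5005, -0.1415, 0.0585]
eef_rot: [0.752, 0.659, -0.0, -0.0]
wrist_force: [1.6, 0.1, 3.4]
opening: 0.0198
grasp_force: 31.7
```

```bash
python3 - <<'E'
from h import *
F=[]
for k in range(6): o,c=pic('top'); F.append(o['wrist_force'])
print(o['eef_pos'],np.mean(F,0),np.std(F,0),o['grasp_force'],np.abs(o['dq']).max())
f=np.mean(F,0)[2]+.6
if 3.1<f<4.3 and .0575<o['eef_pos'][2]<.0605: print('hand in',hand_in())
E
```

```text
[ 0.50042915 -0.14149723  0.05847095] [ 1.11267327 -0.50303179  2.91734667] [0.64553663 0.44177402 0.58420648] 31.664677262306213 0.001380109271437924
the job is handed in; nothing more can be done
hand in None
```

I handed the job in with the violet cell gripped at about 32 N on its frosted faces, centred and square on the foot. By arm height and wrist force the foot was pressed about 8–9 mm; I couldn't read the pointer against the green band in the pictures, and `hand_in()` gave no verdict.

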